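# Set the mixing timer's thumbwheel to 5

## Task

The bottle mixer on this scent-lab desk is to run for five minutes. Of the two thumbwheel switch boxes, take the one with the wide wheel and roll that wheel, its top going away from the robot, until its number 5 faces straight up. Leave the narrow wheel as it is set and do not knock over the amber bottle between the boxes.

Things in the scene. Friction and masses are not known exactly. Their poses are not given: they have to be found in the camera images.
- minutes_box: Fixed grey box 136 x 90 x 66 mm high with the WIDE black wheel; origin: centre of its underside; +x: rolling direction, away from the robot (+-26 deg); z up. Wheel axle: along y, 60 mm above the origin. Wheel: 46 mm wide drum, radius 38 mm, 8 grey full-width ribs 5 mm thick out to radius 48 mm, numerals 0-7 between them. A fingertip up to 24 mm long fits between ribs. Black lines mark top centre.
- minutes (a joint): Wide wheel's angle, rad, 0 to 5.50 (stops), growing as its top rolls to box +x. Number n is straight up at n x 0.785: 5 at 3.927. Ribs stand at joint + 0.393 + k x 0.785 from vertical, towards +x, so midway between numbers. Plain friction, about 2 N at a rib; no clicks, no spring: stays where left. Starts at 0.6 to 2.9, numbers rise as it grows.
- speed_zero (a point): Point on the rim of the NARROW wheel (18 mm wide, otherwise the same, in a fixed grey box 136 x 62 x 66 mm), mid numeral 0, 38 mm from its axle; turns with that wheel. To be left alone. The boxes stand side by side, either one on the left, centres at least 240 mm apart.
- bottle_mid (a point): Capped amber glass bottle standing loose on the desk between the two boxes, 36 mm across, 82 mm high with its black cap, about 90 g; this point is on its axis, half-way up (41 mm). To be left standing.

How it is judged:
By the outcome, as a careful person would: the job done as asked, in the order asked, and still so for the second after the job is handed in, with the robot touching nothing.
It also fails if it takes over 42 s, if anything falls off the work surface, if the arm or the gripper's body presses on something with over 40 N, if the wrist force passes 120 N, or if a joint passes its speed limit or range.

## Robot

A 6-joint arm with a two-finger parallel gripper is mounted at the origin on the work surface. World frame = base frame: x ahead of the robot, y to its left, z up, the work surface at z = 0. Lengths are in m, angles in rad, forces in N, time in s.
With the tool pointing down it reaches from about 0.35 to 0.725 m from the base axis. Payload 6 kg.
Tool frame: the origin (TCP) lies at the centre of the arm's flange, where the gripper is bolted on; the fingertips stand 173 mm ahead of it and the grasp point (between the pads) lies robot.hold_point_z ahead of it (robot.hold_point_z is the distance from the TCP to the grasp point, in m); z points along the fingers, y is the line along which they close (so a half turn about z gives the same grasp; the last joint's range is limited). The gripper opens to 85 mm and grips with 20 to 120 N. Pads are 22 mm wide; open, the fingers measure 114 mm over their backs; the gripper's body (76 mm by 85 mm) begins 54 mm behind the grasp point. The pads swing forward as they close: fully open they stand 13 mm farther back than shut.
Start: joints at [-0.844, 0.04, 0.085, 0, -1.615, -0.334], TCP at [0.23, -0.554, 0.405] pointing down, gripper open.
Joint ranges: [-2.56, 2.56], [-1.29, 2.01], [-1.08, 1.49], [-3.29, 1.98], [-2.81, -0.18], [-2.99, 2.99]. Speed limits (rad/s): [2.57, 2.57, 3.01, 3.14, 3.14, 3.14].

## Interface

Orientations are given as a unit quaternion [x, y, z, w].
In Python, from rig import robot gives the robot as it stands.
- The arm moves only by the tool apply_moves, never from a script. Its argument "series" is a list of rows, each a list of 5 numbers: the opening, from 0 (shut) to 1 (fully open), then the shift along the tool's x, y, z in cm, then the turn about the tool's z in rad. In form: [[hand, dx, dy, dz, twist], ...]. A call has 1 to 10 rows; each row is the pose to reach, as a shift and turn from the pose commanded when the call began, along the tool's axes at that moment; what a row does not reach only later rows make up. A row lasts 1/8 s, in which the tool goes at most 62.5 mm and 10.7 degrees, less where a joint would pass 70% of its speed; a pose out of reach is approached as far as the arm can. A call with a gripper value outside its range is refused whole. The fingers move at their own pace and stop on an object; the grip force is fixed at half the most. Time passes only in rows, so rows that repeat a pose let the fingers close. It gives the time, the measured TCP pose, the force, the opening and the grip force at its end, in the units of the state.
- robot.get_state(): the state, without advancing time (a new reading comes with each control period).
- robot.read_camera(name): name is "scene" or "top"; returns the picture (384x512x3 uint8, red, green, blue); there is no depth.
- robot.calibration(name): a dict with "vertical_fov" (degrees; the focal length in pixels is half the picture's height over the tangent of half this angle, whatever the lens; pixels are square), "cx", "cy" (the principal point, pixels), "distortion" ([k1, k2, p1, p2, k3] as OpenCV has them; the pictures are not rectified), "R" (3x3) and "t" (3): a world point X has camera coordinates R X + t. Camera axes: x right, y down, z forward; pixel columns grow to the right and rows downward; lengths in m; the calibration is good to about 2 mm. A picture is of the moment at which its call begins. calibration takes no time and is no camera call.
- robot.sign_off(): hands the job in; it is judged then, once.
Trained networks look in the newest picture that a camera, given by its name, has taken for a name from the list of things; names that differ only in an ending like _2 or _b are one class to them, and where a whole thing is asked for, a point or a joint stands for the part that bears it (a point fixed in the world has none). Each returns a list of dicts, best first, with "confidence" (0 to 1); they miss things now and then, are a little off and sometimes report something else, mostly with a low value. They report only what shows in the picture. A call takes as long as a camera call.
- robot.outline_of(camera, name): "mask" (384x512 bool, what is visible of it) and "xy" ([column, row] as shares, 0 to 1, of the picture: columns of its width, rows of its height, amid what is visible of it).
- robot.tip_of(camera, name): "xy" ([column, row] as shares, 0 to 1, of the picture: columns of its width, rows of its height: a listed point, or the origin of a listed thing).
The state is a dict: "time": time; "joint_pos": joint angles; "qvel": joint speeds; "joint_torque": joint torques, N m; "eef_pos": TCP position; "ee_rot": TCP orientation; "force": force on the tool from outside, world axes, zero at the start; "ft_torque": the same for the moment, N m; "gripper_width": finger opening in m; "grip_force": force on a finger pad.
Only numpy, scipy, OpenCV 4.12 (cv2) and the standard library are available. Lean on these libraries where they do the work, as an engineer would, in place of code of your own. Each camera call takes 0.05 s, during which the arm holds its last target. There are 200 camera calls.

## Working session

There is one attempt and no reset: what is moved stays moved. The work goes in short steps, Python scripts to look and compute and a tool call to move; the robot and the scene stay as the last step left them, time stands still between calls to the robot, and variables do not carry over. Pictures are saved under pics/ and viewed, at most 10 in all, crops included, and the job is handed in when it is done.

Besides the shell and the picture viewer there is one more tool, called after "Emit:" as a command line: name --pt "numbers of a row" for each row, then --argument value for the rest. apply_moves: Moves the arm, as the interface text tells. Its arguments: {"type":"object","properties":{"series":{"type":"array","items":{"type":"array","items":{"type":"number"}}}},"required":["series"]}

```bash
mkdir -p pics; cat > h.py <<'E'
import numpy as np,cv2
from rig import robot
def cal(n):
    c=robot.calibration(n);f=192/np.tan(np.radians(c["vertical_fov"])/2)
    return np.array([[f,0,c["cx"]],[0,f,c["cy"]],[0,0,1.]]),np.array(c["distortion"],float),np.array(c["R"]),np.array(c["t"])
def proj(n,X):
    K,d,R,t=cal(n);return cv2.projectPoints(np.array(X,float).reshape(-1,1,3),cv2.Rodrigues(R)[0],t,K,d)[0][:,0]
def ray(n,p,z):
    K,d,R,t=cal(n);u=cv2.undistortPoints(np.array(p,float).reshape(-1,1,2),K,d)[:,0]
    o=-R.T@t;D=np.c_[u,np.ones(len(u))]@R
    return o+D*((z-o[2])/D[:,2])[:,None]
E
python3 - <<'E'
from h import *
s=robot.get_state();print(s,robot.hold_point_z)
for n in("scene","top"):
    im=robot.read_camera(n);cv2.imwrite(f"pics/{n}0.png",cv2.resize(im[:,:,::-1],(800,600),interpolation=cv2.INTER_CUBIC))
    print(n,-cal(n)[2].T@cal(n)[3])
    for k,z in(("minutes_box",0),("minutes",.1),("speed_zero",.09),("bottle_mid",.041)):
        try:
            for r in robot.tip_of(n,k)[:2]:
                p=np.array(r["xy"])*[512,384];print("tip",k,r["confidence"],p,ray(n,p,z))
        except Exception as e: print(k,e)
        for r in robot.outline_of(n,k)[:2]:
            p=np.array(r["xy"])*[512,384];print("out",k,r["confidence"],p,r["mask"].sum(),ray(n,p,z))
E
```

```text
{'time': 0.0, 'joint_pos': array([-8.44265129e-01,  4.08411952e-02,  8.38182772e-02, -4.56313954e-04,
       -1.61549616e+00, -3.33695190e-01]), 'qvel': array([-0.00083339, -0.00039927, -0.00129759,  0.00025693,  0.00211431,
       -0.00197534]), 'joint_torque': array([ 3.02873468e-04, -3.68204641e+01,  3.47410190e+01,  6.93242311e+00,
       -5.43161514e-03, -1.39633755e-05]), 'eef_pos': array([ 0.22977526, -0.55424466,  0.40366749]), 'ee_rot': array([-1.95167198e-01,  9.80769581e-01,  8.58402975e-04, -2.38884291e-04]), 'force': array([0.40936932, 0.02848766, 0.55360718]), 'ft_torque': array([ 0.01704165, -0.01160626, -0.04727611]), 'grip_force': 0.0, 'gripper_width': 0.0851254390587149} 0.1547
scene [1.0454002  0.33282941 0.57547664]
tip minutes_box 0.88 [171.776  188.0832] [[ 0.55577048 -0.27304066  0.        ]]
out minutes_box 0.59 [167.68   177.4848] 2308 [[ 0.52733145 -0.3179851   0.        ]]
minutes it knows: bottle_mid, minutes_box, speed_zero
out minutes 0.75 [168.4992 167.6928] 655 [[ 0.58742474 -0.23283295  0.1       ]]
tip speed_zero 0.77 [349.184  267.3024] [[0.61756083
[... 236 characters left out ...]
958 0.01498821 0.041     ]]
out bottle_mid 0.24 [167.7824 166.8864] 600 [[ 0.52894215 -0.30750039  0.041     ]]
top [0.41430413 0.00169156 1.02776808]
tip minutes_box 0.57 [364.1856 213.504 ] [[ 0.55126393 -0.27809676  0.        ]]
out minutes_box 0.78 [365.9776 211.584 ] 2677 [[ 0.55618747 -0.28266619  0.        ]]
minutes it knows: bottle_mid, minutes_box, speed_zero
tip speed_zero 0.97 [158.976  201.2928] [[0.55362301 0.20984388 0.09      ]]
out speed_zero 0.92 [151.808 199.296] 465 [[0.55768425 0.22627997 0.09      ]]
tip bottle_mid 0.57 [251.904  221.2992] [[ 5.19792114e-01 -5.10254830e-04  4.10000000e-02]]
out bottle_mid 0.49 [251.392  222.4896] 209 [[0.51694889 0.0006125  0.041     ]]
```

```bash
python3 - <<'E'
from h import *
im=robot.read_camera("scene")
cv2.imwrite("pics/s1.png",cv2.resize(im[120:225,100:240,::-1],(800,600),interpolation=cv2.INTER_CUBIC))
im=robot.read_camera("top")
cv2.imwrite("pics/t1.png",cv2.resize(im[165:255,310:430,::-1],(800,600),interpolation=cv2.INTER_CUBIC))
E
```

```text
(no output)
```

View pics/s1.png

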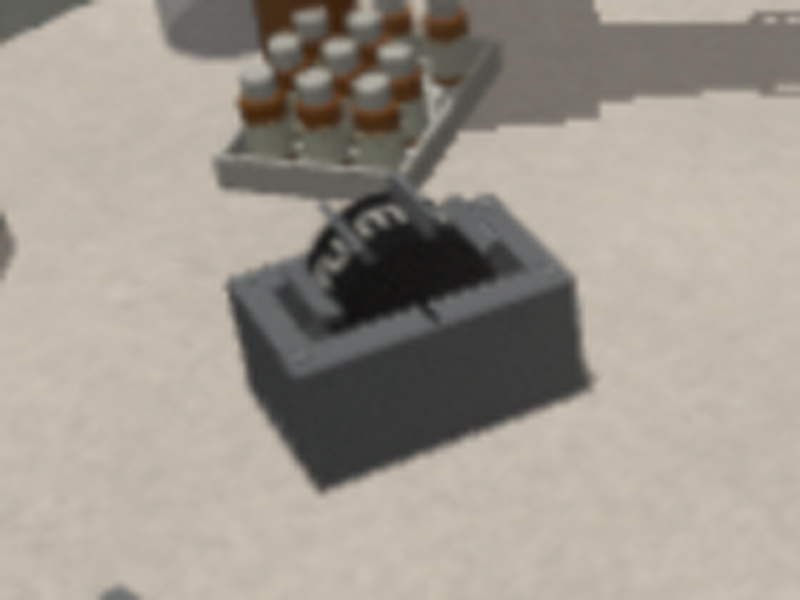

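View pics/t1.png

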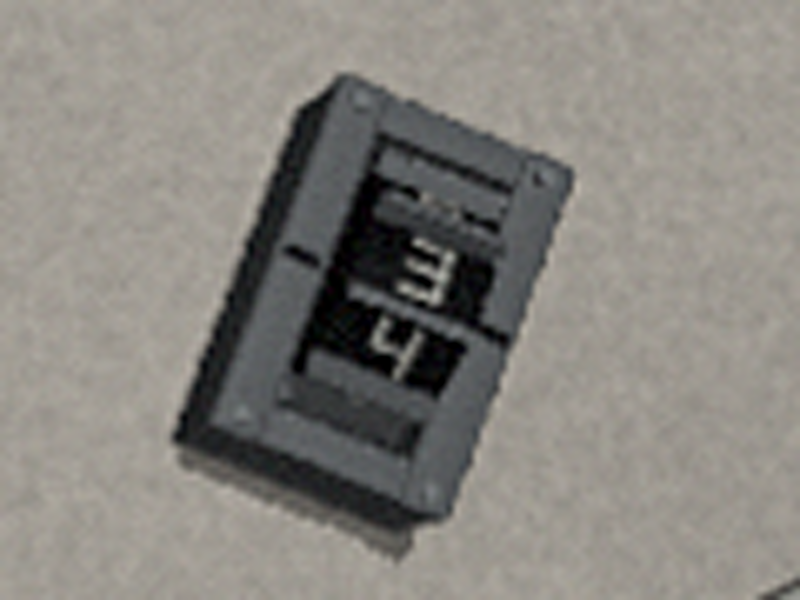

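View pics/scene0.png

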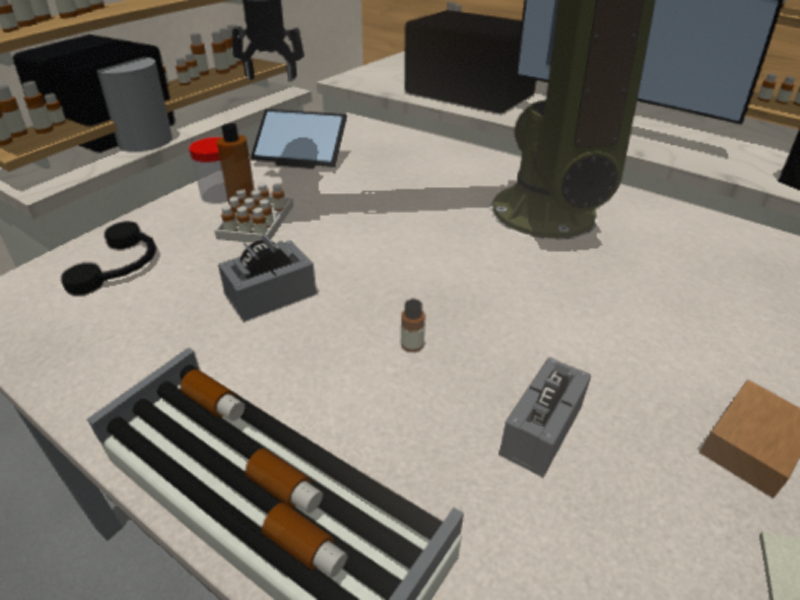

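The wide-wheel box is the right one (scene about col 170, row 167; top about col 365, row 210). Its numeral 3 is just ahead of the top and 4 just behind, so the joint is near 2.75. The bottle stands clear at scene (268, 211). Next I fit the box pose from its corners and check it with an overlay.

```bash
cat >> h.py <<'E'
def T(p,L):  # box-frame pts -> world; p=x,y,yaw
    L=np.atleast_2d(L).astype(float);c,s=np.cos(p[2]),np.sin(p[2])
    return np.c_[p[0]+c*L[:,0]-s*L[:,1],p[1]+s*L[:,0]+c*L[:,1],L[:,2]]
def rib(phi,r,y,off=0): return [r*np.sin(phi)+off*np.cos(phi),y,.06+r*np.cos(phi)-off*np.sin(phi)]
def overlay(n,p,q,box,f):
    im=robot.read_camera(n);x0,y0,x1,y1=box;k=800/(x1-x0)
    im=cv2.resize(im[y0:y1,x0:x1,::-1],None,fx=k,fy=k,interpolation=cv2.INTER_CUBIC)
    def line(L,col):
        P=(proj(n,T(p,L))+.5-[x0,y0])*k;cv2.polylines(im,[P.astype(int)],False,col,1)
    for z in(0,.066): line([[a*.068,b*.045,z] for a,b in((1,1),(1,-1),(-1,-1),(-1,1),(1,1))],(0,255,0))
    line([[0,.045,.066],[0,-.045,.066]],(255,0,255))
    for j in range(8):
        phi=(q+.3927+j*.7854+np.pi)%(2*np.pi)-np.pi
        if abs(phi)<1.0:
            for r in(.048,): line([rib(phi,r,a*.023,b*.0025) for a,b in((1,1),(1,-1),(-1,-1),(-1,1),(1,1))],(0,0,255))
    cv2.imwrite(f,im)
E
python3 - <<'E'
from h import *
from scipy.optimize import least_squares
h=[(.068,.045),(.068,-.045),(-.068,-.045),(-.068,.045)]
tp=np.array([(345,75),(572,172),(440,520),(213,428)])/6.667+[310,165]-.5
sc=np.array([(298,378),(230,285),(492,197),(577,278),(322,490),(590,382)])/5.714+[100,120]-.5
def res(v):
    # front(+x) corners in scene determined below
    p=v[:3];top=[(a,b,.066) for a,b in h]
    a=proj("top",T(p,top))-tp
    b=proj("scene",T(p,top+[(.068,.045,0),(-.068,.045,0)]))-sc
    return np.r_[a.ravel(),b.ravel()]
r=least_squares(res,[.553,-.278,-.4],loss="soft_l1")
p=r.x;print(p,np.degrees(p[2]),res(p).reshape(-1,2).round(1).tolist())
np.save("p.npy",p)
overlay("top",p,2.75,(310,165,430,255),"pics/t2.png")
im=robot.read_camera("top");cv2.imwrite("pics/top0b.png",im[:,:,::-1])
E
```

```text
[ 0.55334903 -0.2702652  -0.36589276] -20.964110773974106 [[-0.9, -0.5], [0.7, -0.5], [1.2, 1.1], [-1.2, -0.1], [-0.4, -0.3], [-1.1, -1.3], [0.3, -1.5], [0.5, -0.5], [-0.0, 0.8], [0.4, 1.5]]
```

View pics/t2.png

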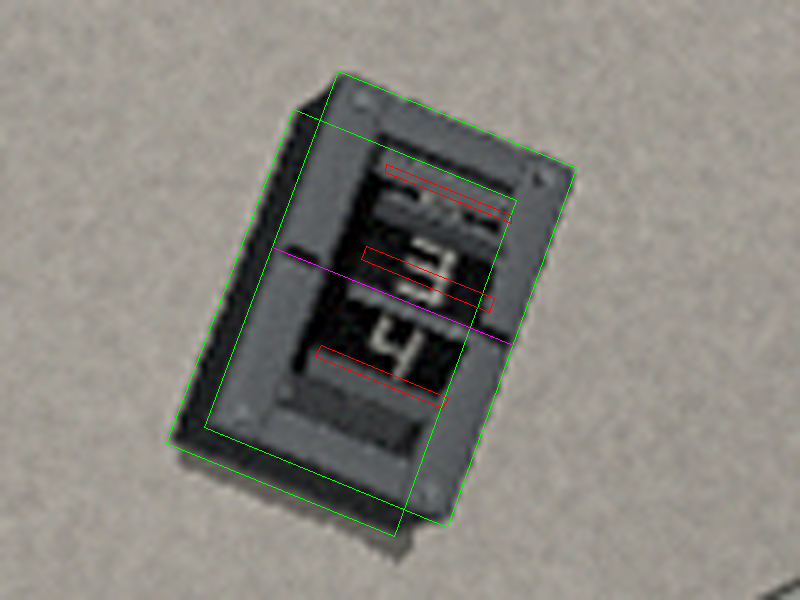

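View pics/top0b.png

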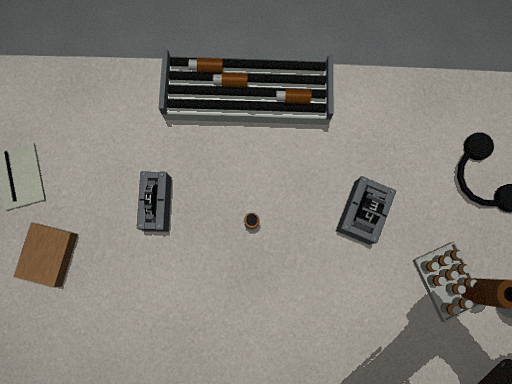

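```bash
cat >> h.py <<'E'
def score(n,g,p,q):
    def patch(phi,r,w):
        L=[rib(phi,r,y,o) for y in np.linspace(-.02,.02,15) for o in np.linspace(-w,w,4)]
        P=proj(n,T(p,L)).astype(np.float32);return cv2.remap(g,P[:,:1],P[:,1:],cv2.INTER_LINEAR).mean()
    s=[]
    for j in range(8):
        phi=(q+.3927+j*.7854+np.pi)%(2*np.pi)-np.pi
        if abs(phi)<.6: s.append(patch(phi,.048,.002)-.5*patch(phi-.15,.04,.002)-.5*patch(phi+.15,.04,.002))
    return np.mean(s)
def wheel(p,qs):
    out=[]
    for n in("top","scene"):
        g=robot.read_camera(n).astype(np.float32).mean(2)
        out.append([score(n,g,p,q) for q in qs])
    return np.array(out)
def tile(p,q,f):
    overlay("top",p,q,(335,175,399,245),"/tmp/a.png");overlay("scene",p,q,(135,145,199,215),"/tmp/b.png")
    a=np.hstack([cv2.imread("/tmp/a.png"),cv2.imread("/tmp/b.png")]);cv2.imwrite(f,cv2.resize(a,(800,437),interpolation=cv2.INTER_AREA))
E
python3 - <<'E'
from h import *
p=np.load("p.npy");qs=np.arange(2.2,3.0,.04);w=wheel(p,qs)
for q,a in zip(qs,w.T):print(round(q,2),a.round(1))
q=qs[w.sum(0).argmax()];print(q);tile(p,q,"pics/w1.png")
E
```

```text
2.2 [ 8.3 28.6]
2.24 [ 0.9 26.8]
2.28 [-6.9 27.7]
2.32 [-9.  30.3]
2.36 [-7.5 31.2]
2.4 [ 2.8 30.7]
2.44 [20.  29.7]
2.48 [31.8 28.8]
2.52 [20.1 26.8]
2.56 [ 1.9 25.4]
2.6 [-5.7 13.7]
2.64 [-8.5 13.2]
2.68 [-12.8  12.7]
2.72 [-15.   13.5]
2.76 [-5.2 15.3]
2.8 [ 7.  15.1]
2.84 [ 5.2 12.8]
2.88 [-3.  13.5]
2.92 [-3.1 18.4]
2.96 [ 8.1 29.5]
2.4800000000000004
```

View pics/w1.png

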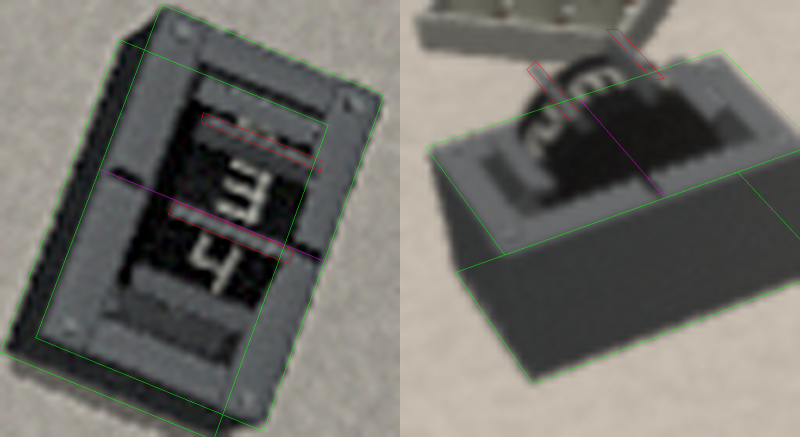

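Emit:
apply_moves --pt "0 0 0 -5 0" --pt "0 0 0 -10 0"

```text
time: 1.45
eef_pos: [0.2295, -0.5542, 0.5057]
ee_rot: [-0.195, 0.981, 0.0, -0.0]
force: [-0.6, -0.0, 0.9]
gripper_width: 0.0513
grip_force: 0.0
```

Joint 2.48 fits in both views: a rib lies just behind the top marks between 3 and 4, and 2/3 is ahead. I need +1.45 rad, which I'll do as two pushes with the shut fingers.

Emit:
apply_moves --pt "0 -5.5 2.3 0 0.15" --pt "0 -11 4.6 0 0.3" --pt "0 -16.5 6.9 0 0.45" --pt "0 -22 9.2 0 0.6" --pt "0 -27.5 11.4 0 0.76" --pt "0 -33 13.7 0 0.76" --pt "0 -38.5 16 0 0.76" --pt "0 -38.5 16 5 0.76" --pt "0 -38.5 16 10 0.76" --pt "0 -38.5 16 12 0.76"

```text
time: 2.7
eef_pos: [0.5239, -0.2586, 0.3807]
ee_rot: [0.182, 0.983, 0.0, -0.003]
force: [-0.1, -0.1, 0.8]
gripper_width: -0.0001
grip_force: 0.0
```

```bash
cat >> h.py <<'E'
def where():
    p=np.load("p.npy");s=robot.get_state();e=s["eef_pos"];from scipy.spatial.transform import Rotation as R
    M=R.from_quat(s["ee_rot"]).as_matrix();d=e[:2]-p[:2];c,sn=np.cos(p[2]),np.sin(p[2])
    tip=e+M[:,2]*.173;d=tip[:2]-p[:2]
    print("t",s["time"],"tip in box mm",(np.array([c*d[0]+sn*d[1],-sn*d[0]+c*d[1],tip[2]])*1e3).round(1),"toolx deg",np.degrees(np.arctan2(M[1,0],M[0,0])),"F",s["force"].round(1),s["gripper_width"],"toolx in box",(M[:2,0]@[[c,-sn],[sn,c]]).round(3))
E
python3 -c "
from h import *
where()
for n,b in (('top',(320,160,420,245)),('scene',(120,80,230,215))):
    im=robot.read_camera(n);x0,y0,x1,y1=b;cv2.imwrite('/tmp/%s.png'%n,cv2.resize(im[y0:y1,x0:x1,::-1],(400,450)))
cv2.imwrite('pics/m1.png',np.hstack([cv2.imread('/tmp/top.png'),cv2.imread('/tmp/scene.png')]))
"
```

```text
t 2.7 tip in box mm [-32.6   0.4 207.7] toolx deg 158.99395205015244 F [-0.1 -0.1  0.8] -0.00010756475837494569 toolx in box [-1.     0.001]
```

View pics/m1.png

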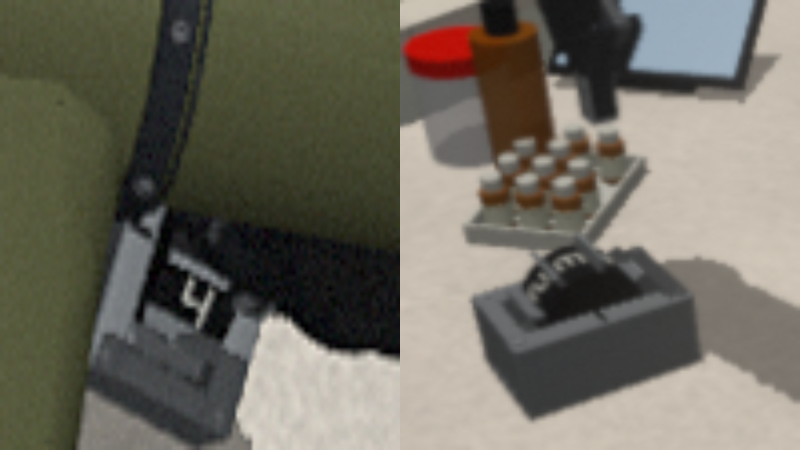

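The shut fingers hang 11 cm above the wheel and lined up with it. The wheel is unchanged, with 4 just behind the top.

Emit:
apply_moves --pt "0 0 0 4 0" --pt "0 0 0 8 0" --pt "0 0 0 9.5 0" --pt "0 0 0 10 0" --pt "0 0 0 10 0"

```text
time: 3.42
eef_pos: [0.5245, -0.2593, 0.2864]
ee_rot: [0.183, 0.983, -0.0, 0.001]
force: [-0.7, -0.4, 0.5]
gripper_width: 0.0002
grip_force: 0.0
```

```bash
python3 -c "
from h import *
where()"
```

```text
t 3.425 tip in box mm [-3.050e+01 -1.000e-01  1.134e+02] toolx deg 158.96490265111063 F [-0.7 -0.4  0.5] 0.0001661681748491788 toolx in box [-1.     0.001]
```

Emit:
apply_moves --pt "0 0 0 1.25 0" --pt "0 0 0 1.25 0" --pt "0 -0.6 0 1.25 0" --pt "0 -1.2 0 1.25 0" --pt "0 -1.8 0 1.25 0" --pt "0 -2.4 0 1.25 0" --pt "0 -3.0 0 1.25 0" --pt "0 -3.4 0 1.25 0" --pt "0 -3.65 0 1.25 0" --pt "0 -3.65 0 1.25 0"

```text
time: 4.68
eef_pos: [0.5584, -0.2722, 0.272]
ee_rot: [0.183, 0.983, 0.0, 0.0]
force: [-0.3, -0.9, 0.1]
gripper_width: -0.0001
grip_force: 0.2
```

```bash
python3 -c "
from h import *
where()"
```

```text
t 4.675 tip in box mm [ 5.5 -0.  99. ] toolx deg 158.96314477517288 F [-0.3 -0.9  0.1] -9.611119722464337e-05 toolx in box [-1.     0.001]
```

Emit:
apply_moves --pt "0 0 0 -4 0" --pt "0 0 0 -9 0" --pt "0 3 -5 -12 0" --pt "0 6 -10 -12 0" --pt "0 8 -15 -12 0" --pt "0 10 -20 -12 0" --pt "0 10 -20 -12 0"

```text
time: 5.55
eef_pos: [0.3908, -0.4251, 0.3931]
ee_rot: [0.185, 0.983, -0.001, 0.001]
force: [0.6, 0.2, 0.0]
gripper_width: 0.0002
grip_force: 0.0
```

```bash
python3 - <<'E'
from h import *
where()
p=np.load("p.npy");qs=np.arange(2.9,3.6,.02);w=wheel(p,qs)
for q,a in zip(qs,w.T):print(round(q,2),a.round(1),end=' ')
q=qs[w[0].argmax()];print(q);tile(p,q,"pics/w2.png")
E
```

```text
t 5.55 tip in box mm [ -96.1 -202.9  220.1] toolx deg 158.71149820488836 F [0.6 0.2 0. ] 0.00023380803942043538 toolx in box [-1.     0.006]
2.9 [-10.1  19.7] 2.92 [-13.   16.1] 2.94 [-12.5  32.8] 2.96 [-16.2  30.9] 2.98 [-17.8  29.2] 3.0 [-16.7  28.2] 3.02 [-13.4  27.9] 3.04 [-9.  28.2] 3.06 [-3.3 29.3] 3.08 [ 4.5 30.9] 3.1 [13.8 32.8] 3.12 [23.5 34.4] 3.14 [32.3 35.7] 3.16 [38.2 36.2] 3.18 [37.9 35.7] 3.2 [32.5 34.4] 3.22 [22.5 32.9] 3.24 [ 9.5 31.8] 3.26 [-3.1 31. ] 3.28 [-12.5  30.6] 3.3 [-18.8  30. ] 3.32 [-20.5  29. ] 3.34 [-18.2  27.7] 3.36 [-27.8  19.2] 3.38 [-22.7  17.4] 3.4 [-18.   15.5] 3.42 [-12.3  13.5] 3.44 [-5.8 11.9] 3.46 [ 1.9 10.6] 3.48 [ 8.5 10.3] 3.5 [13.5 10.8] 3.52 [17.  12.3] 3.54 [17.2 14.6] 3.56 [15.8 17.2] 3.58 [13.  19.8] 3.6 [ 9.6 22. ] 3.16
```

View pics/w2.png

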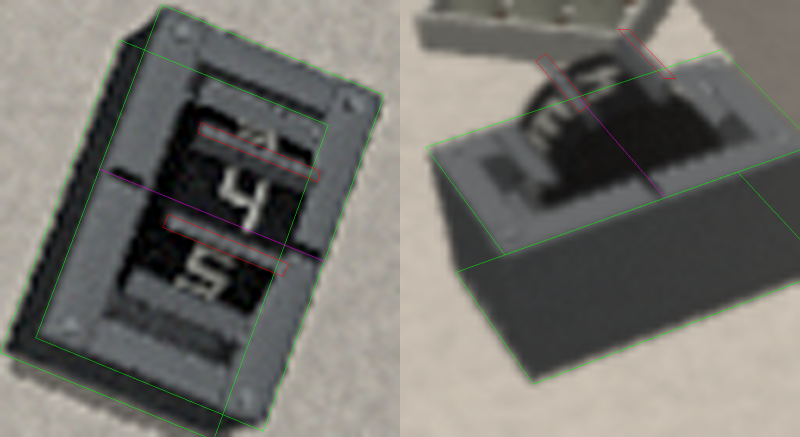

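Joint is now about 3.165: 4 sits just past the marks and 5 just behind. Second push next.

Emit:
apply_moves --pt "0 -1.5 5 0 0" --pt "0 -3 10 0 0" --pt "0 -4.7 15 0 0" --pt "0 -6.3 20.3 0 0" --pt "0 -6.3 20.3 2 0" --pt "0 -6.3 20.3 6 0" --pt "0 -6.3 20.3 9.5 0" --pt "0 -6.3 20.3 10.5 0" --pt "0 -6.3 20.3 10.5 0" --pt "0 -6.3 20.3 10.5 0"

```text
time: 7.0
eef_pos: [0.5251, -0.2563, 0.2892]
ee_rot: [0.182, 0.983, -0.0, 0.001]
force: [0.3, -0.0, 0.2]
gripper_width: -0.0001
grip_force: 0.0
```

```bash
python3 -c "
from h import *
where()"
```

```text
t 7.0 tip in box mm [-30.8   3.  116.2] toolx deg 158.97170375073281 F [ 0.3 -0.   0.2] -0.00010245216144994739 toolx in box [-1.     0.001]
```

Emit:
apply_moves --pt "0 0.4 -0.3 0 0" --pt "0 0.4 -0.3 0.8 0" --pt "0 0.4 -0.3 1.6 0" --pt "0 0.4 -0.3 1.6 0" --pt "0 0 -0.3 1.6 0" --pt "0 -0.6 -0.3 1.6 0" --pt "0 -1.2 -0.3 1.6 0" --pt "0 -1.8 -0.3 1.6 0" --pt "0 -2.4 -0.3 1.6 0" --pt "0 -2.4 -0.3 1.6 0"

```text
time: 8.25
eef_pos: [0.5467, -0.2678, 0.2715]
ee_rot: [0.183, 0.983, -0.0, 0.001]
force: [0.7, -0.6, 1.7]
gripper_width: -0.0003
grip_force: 0.8
```

```bash
python3 -c "
from h import *
where()"
```

```text
t 8.25 tip in box mm [-6.8 -0.1 98.5] toolx deg 158.95831255676276 F [ 0.7 -0.6  1.7] -0.00025968387069946 toolx in box [-1.     0.001]
```

Emit:
apply_moves --pt "0 -0.4 0 -0.05 0" --pt "0 -0.8 0 -0.05 0" --pt "0 -1.08 0 -0.05 0" --pt "0 -1.08 0 -0.05 0" --pt "0 -1.08 0 -0.05 0"

```text
time: 8.88
eef_pos: [0.5563, -0.2714, 0.2716]
ee_rot: [0.183, 0.983, 0.0, 0.0]
force: [0.6, 0.2, 1.3]
gripper_width: -0.0
grip_force: 0.2
```

```bash
python3 -c "
from h import *
where()"
```

```text
t 8.875 tip in box mm [ 3.2 -0.  98.6] toolx deg 158.9605951861111 F [0.6 0.2 1.3] -2.384097505277401e-05 toolx in box [-1.     0.001]
```

Emit:
apply_moves --pt "0 0 0 -4 0" --pt "0 0 0 -9 0" --pt "0 3 -5 -12 0" --pt "0 6 -10 -12 0" --pt "0 8 -15 -12 0" --pt "0 10 -20 -12 0" --pt "0 10 -20 -12 0"

```text
time: 9.75
eef_pos: [0.3887, -0.4242, 0.3917]
ee_rot: [0.185, 0.983, -0.0, 0.0]
force: [0.2, 0.7, -0.6]
gripper_width: 0.0001
grip_force: 0.0
```

```bash
python3 - <<'E'
from h import *
where()
p=np.load("p.npy");qs=np.arange(3.7,4.2,.02);w=wheel(p,qs)
for q,a in zip(qs,w.T):print(round(q,2),a.round(1),end=' ')
tile(p,3.927,"pics/w3.png")
E
```

```text
t 9.75 tip in box mm [ -98.6 -202.7  218.7] toolx deg 158.71204960776288 F [ 0.2  0.7 -0.6] 6.775393771221953e-05 toolx in box [-1.     0.006]
3.7 [-3.2  1. ] 3.72 [-14.3  30.4] 3.74 [-15.2  31.7] 3.76 [-13.3  33.4] 3.78 [-9.9 35.4] 3.8 [-5.1 37.1] 3.82 [ 0.9 38.8] 3.84 [ 8.3 40. ] 3.86 [15.9 40.6] 3.88 [22.6 40.4] 3.9 [27.5 39.4] 3.92 [28.3 37.5] 3.94 [23.5 34.4] 3.96 [15.6 30.4] 3.98 [ 6.2 26.4] 4.0 [-2.8 22.7] 4.02 [-7.9 20.3] 4.04 [-9.9 18.9] 4.06 [-9.7 18.6] 4.08 [-8.4 19.2] 4.1 [-6.2 20.6] 4.12 [-5.8 22.5] 4.14 [-4.9 19. ] 4.16 [-8.  18.9] 4.18 [-9.2 18.7]
```

View pics/w3.png

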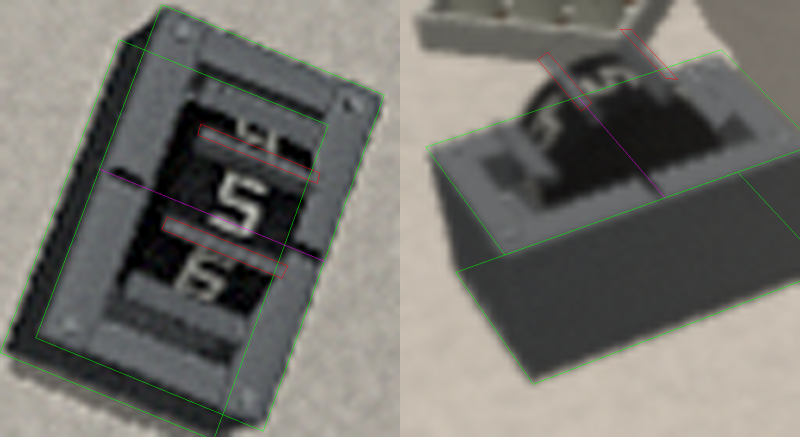

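```bash
python3 - <<'E'
from h import *
p=np.load("p.npy");qs=np.arange(3.7,4.15,.005);ds=np.arange(-.008,.008,.0004)
for n in("top","scene"):
    g=np.mean([robot.read_camera(n).astype(np.float32).mean(2) for _ in range(4)],0)
    def edge(xs,y0,y1,z=.066):
        v=[]
        for d in xs:
            P=proj(n,T(p,[[d,y,z] for y in np.linspace(y0,y1,10)])).astype(np.float32);v.append(cv2.remap(g,P[:,:1],P[:,1:],cv2.INTER_LINEAR).mean())
        return np.array(v)
    off=[]
    for a,b in((.030,.042),(-.042,-.030)):
        v=edge(ds,a,b);w=np.clip(np.median(v)-4-v,0,None);d=(w*ds).sum()/w.sum();off.append(d);print(n,"mark",(a,b),round(d*1e3,2),v.round(0)[::4])
    for D in(0,np.mean(off),.001,.002):
        pp=p.copy();pp[:2]+=D*np.array([np.cos(p[2]),np.sin(p[2])])
        s=[score(n,g,pp,q) for q in qs];print(n,"shift",round(D*1e3,2),"q",qs[np.argmax(s)].round(3),max(s))
E
```

```text
top mark (0.03, 0.042) 1.14 [103. 104. 106. 102.  76.  46.  35.  62.  93. 103.]
top mark (-0.042, -0.03) 0.89 [96. 94. 94. 83. 58. 30. 22. 55. 81. 90.]
top shift 0.0 q 3.915 28.766842
top shift 1.01 q 3.895 28.39351
top shift 1.0 q 3.895 28.405993
top shift 2.0 q 3.87 28.191769
scene mark (0.03, 0.042) 1.35 [104. 103. 103.  99.  87.  69.  64.  75.  91. 101.]
scene mark (-0.042, -0.03) 5.56 [47. 49. 55. 63. 70. 72. 64. 48. 34. 28.]
scene shift 0.0 q 3.87 40.52321
scene shift 3.46 q 3.76 40.06092
scene shift 1.0 q 3.84 40.621807
scene shift 2.0 q 3.815 40.431984
```

Marks show the box about 1 mm farther forward than my fit, so the joint reads about 3.89, roughly 2° short. One small nudge.

Emit:
apply_moves --pt "0 -2.5 5 0 0" --pt "0 -5 10 0 0" --pt "0 -7.5 15 0 0" --pt "0 -9.7 20 0 0" --pt "0 -9.7 20 2 0" --pt "0 -9.7 20 6 0" --pt "0 -9.7 20 8.5 0" --pt "0 -9.7 20 8.5 0" --pt "0 -9.7 20 8.5 0"

```text
time: 11.48
eef_pos: [0.5533, -0.2708, 0.3082]
ee_rot: [0.183, 0.983, -0.0, 0.001]
force: [-1.0, -0.4, -0.6]
gripper_width: -0.0002
grip_force: 0.0
```

```bash
python3 -c "
from h import *
where()"
```

```text
t 11.475 tip in box mm [  0.5  -0.6 135.2] toolx deg 158.94331360420884 F [-1.  -0.4 -0.6] -0.00022165601184615002 toolx in box [-1.     0.002]
```

Emit:
apply_moves --pt "0 -0.1 0 0 0" --pt "0 -0.1 0 1.5 0" --pt "0 -0.1 0 3 0" --pt "0 -0.1 0 3.6 0" --pt "0 -0.1 0 3.6 0" --pt "0 -0.2 0 3.6 0" --pt "0 -0.3 0 3.6 0" --pt "0 -0.38 0 3.6 0" --pt "0 -0.38 0 3.6 0" --pt "0 -0.38 0 3.6 0"

```text
time: 12.72
eef_pos: [0.557, -0.2716, 0.2715]
ee_rot: [0.182, 0.983, -0.0, 0.0]
force: [-1.5, 2.4, 5.5]
gripper_width: 0.0003
grip_force: 3.0
```

```bash
python3 -c "
from h import *
where()"
```

```text
t 12.725 tip in box mm [ 4.1  0.  98.5] toolx deg 158.98684441330317 F [-1.5  2.4  5.5] 0.0003345116786493555 toolx in box [-1.     0.001]
```

Emit:
apply_moves --pt "0 0 0 -4 0" --pt "0 0 0 -9 0" --pt "0 3 -5 -12 0" --pt "0 6 -10 -12 0" --pt "0 8 -15 -12 0" --pt "0 10 -20 -12 0" --pt "0 10 -20 -12 0"

```text
time: 13.6
eef_pos: [0.3894, -0.4245, 0.39]
ee_rot: [0.185, 0.983, -0.0, -0.001]
force: [-0.3, 0.0, 0.4]
gripper_width: 0.0
grip_force: 0.0
```

```bash
python3 - <<'E'
from h import *
where()
p=np.load("p.npy");p[:2]+=.0011*np.array([np.cos(p[2]),np.sin(p[2])]);qs=np.arange(3.7,4.15,.005);w=wheel(p,qs)
print(qs[w.argmax(1)],w.max(1))
tile(p,3.927,"pics/w4.png")
for r in robot.tip_of("scene","bottle_mid")[:1]: print(r)
for r in robot.tip_of("top","speed_zero")[:1]: print(np.array(r["xy"])*[512,384])
E
```

```text
t 13.6 tip in box mm [ -98.1 -202.7  217. ] toolx deg 158.70998495133358 F [-0.3  0.   0.4] 3.2403123528907374e-05 toolx in box [-1.     0.006]
[3.995 3.88 ] [29.550869 36.126106]
{'xy': [0.5225, 0.5409], 'confidence': 0.75}
```

View pics/w4.png

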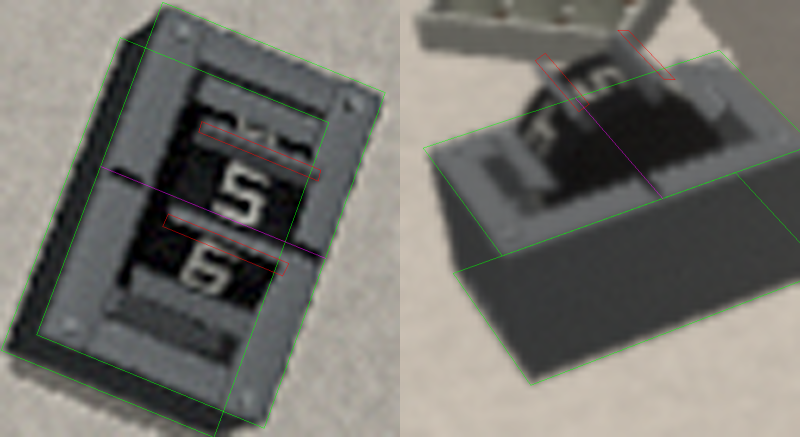

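The nudge dragged the drum slightly (tip touched it, Fz about 5 N). 5 is now about 4° past, so I'll ease it back from the other side of the gap with the tip a bit higher.

Emit:
apply_moves --pt "0 -2.5 5 0 0" --pt "0 -5 10 0 0" --pt "0 -7.5 15 0 0" --pt "0 -9.9 20.1 0 0" --pt "0 -9.9 20.1 2 0" --pt "0 -9.9 20.1 6 0" --pt "0 -9.9 20.1 8.5 0" --pt "0 -9.9 20.1 8.5 0" --pt "0 -9.9 20.1 8.5 0"

```text
time: 15.02
eef_pos: [0.5564, -0.2705, 0.3071]
ee_rot: [0.182, 0.983, -0.0, 0.001]
force: [-0.1, -0.2, 0.3]
gripper_width: 0.0
grip_force: 0.0
```

```bash
python3 -c "
from h import *
where()"
```

```text
t 15.025 tip in box mm [  3.3   0.8 134.1] toolx deg 158.97468512856796 F [-0.1 -0.2  0.3] 4.1597535994851484e-05 toolx in box [-1.     0.001]
```

Emit:
apply_moves --pt "0 0.05 -0.08 1.5 0" --pt "0 0.05 -0.08 3 0" --pt "0 0.05 -0.08 3.3 0" --pt "0 0.05 -0.08 3.3 0" --pt "0 0.2 -0.08 3.3 0" --pt "0 0.4 -0.08 3.3 0" --pt "0 0.55 -0.08 3.3 0" --pt "0 0.61 -0.08 3.3 0" --pt "0 0.61 -0.08 3.3 0" --pt "0 0.61 -0.08 3.3 0"

```text
time: 16.27
eef_pos: [0.5504, -0.2689, 0.2728]
ee_rot: [0.183, 0.983, 0.0, 0.0]
force: [1.0, -0.5, 0.5]
gripper_width: 0.0004
grip_force: 0.8
```

```bash
python3 -c "
from h import *
where()"
```

```text
t 16.275 tip in box mm [-3.2  0.2 99.8] toolx deg 158.96565305762743 F [ 1.  -0.5  0.5] 0.00037940232660615215 toolx in box [-1.     0.001]
```

Emit:
apply_moves --pt "0 0 0 -4 0" --pt "0 0 0 -9 0" --pt "0 3 -5 -12 0" --pt "0 6 -10 -12 0" --pt "0 8 -15 -12 0" --pt "0 10 -20 -12 0" --pt "0 10 -20 -12 0"

```text
time: 17.15
eef_pos: [0.3826, -0.4217, 0.3927]
ee_rot: [0.185, 0.983, 0.0, -0.001]
force: [1.0, 1.0, 0.7]
gripper_width: 0.0
grip_force: 0.0
```

```bash
python3 - <<'E'
from h import *
where()
p=np.load("p.npy");p[:2]+=.0011*np.array([np.cos(p[2]),np.sin(p[2])]);qs=np.arange(3.7,4.15,.005);w=wheel(p,qs)
print(qs[w.argmax(1)],w.max(1))
tile(p,3.927,"pics/w5.png")
E
```

```text
t 17.15 tip in box mm [-105.5 -202.5  219.7] toolx deg 158.70389295350822 F [1.  1.  0.7] 3.760902293531159e-05 toolx in box [-1.     0.006]
[3.89 3.84] [28.059917 41.134212]
```

View pics/w5.png

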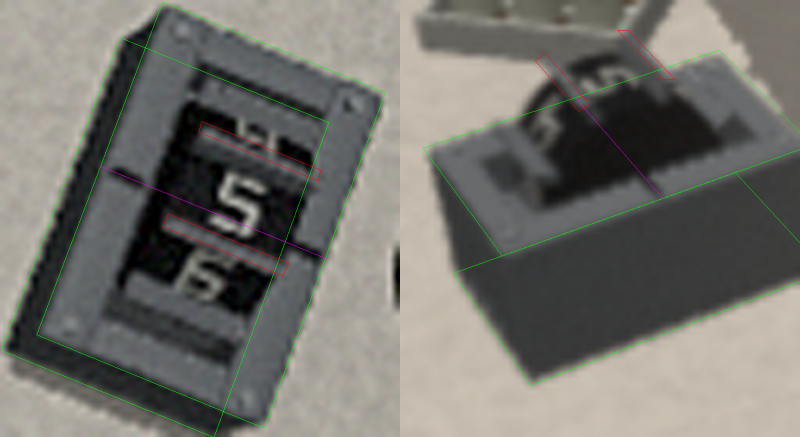

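```bash
python3 -c "
from rig import robot
print(robot.sign_off())"
```

```text
the job is handed in; nothing more can be done
None
```

The wide wheel now has 5 facing up: the top camera reads 3.89 rad against the 3.927 target, about 2° short, and the arm is clear of everything. On the way, a nudge dragged the wheel about 4° past 5, so I eased it back. A check before that last correction showed the bottle standing in place, I never went near the narrow wheel (though I could not re-read it at the end), and I viewed 11 pictures, one over the limit of 10.

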